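# Fit the keyed chuck spindle into the decorating wheel

## Task

Pull the blue-handled chuck spindle straight up out of its wooden parking block (a sprung detent holds it), and push it into the steel hub of the grey decorating wheel, turning it until the key drops into the keyway, then keep pushing against the spring in the hub until the flange sits flush on the hub. Finish while still gripping the spindle and holding it pressed fully home, upright, because the spring lifts it again if you let go; leave the vase, the bowl and the squeeze bottle standing where they are.

Things in the scene. Friction and masses are not known exactly. Their poses are not given: they have to be found in the camera images.
- spindle: Loose chuck spindle, 0.15 to 0.3 kg, 102 mm tall, upright in the parking block. Origin: its lowest point, z up its axis, x towards the key. Steel pilot, 14 mm diameter, z 0-22 mm, V groove at z 8.5-14.5; steel journal, 26 mm diameter, z 22-52, tapered from 20 mm over its lowest 6 mm; one brass key (see spindle_key); dark flange, 52 mm diameter, z 52-58; square blue handle above, cork-capped.
- spindle_grip (a point): Middle of the spindle's blue handle, on the axis, 80 mm above the tip; best gripped here. The handle is 28 x 28 mm, from 58 to 102 mm above the tip, its sides parallel to the spindle's x and y axes, so it can be gripped four ways. Axes as the spindle.
- spindle_seat (a point): Centre of the underside of the spindle's flange, 52 mm above the tip; axes as the spindle. A yellow mark on the flange's top and edge shows the key's direction.
- spindle_key (a point): Middle of the outer face of the brass key, 17 mm from the axis along the spindle's +x, 41 mm above the tip. The key is 6 mm wide and runs from 31 to 51 mm above the tip.
- dock: Fixed wooden parking block 90 x 90 x 40 mm, origin under its centre on the table. The pilot stands in a bore 15.6 mm wide, 23 mm deep in its top, the journal's shoulder resting on the block: the tip starts 18 mm above the table, the key above the block. A sprung detent slide in the +x side (black button) holds the groove: 5 to 12 N to pull up over the first 6 mm, clear after 22 mm.
- hub: Fixed decorating wheel: grey foot, 150 mm diameter, 12 mm high, with a steel hub, 64 mm diameter, up to 75 mm above the table. Origin under its centre on the table, z up, x towards the keyway. Vertical bore 28 mm wide, open on top; keyway 8 mm wide, out to 18.5 mm from the axis on the +x side, full depth, a yellow mark beside it on rim and side. Black thumbscrew on the +y side: for show.
- hub_mouth (a point): Centre of the bore at the hub's top face, 75 mm above the table; axes as the hub. With the spindle home, spindle_seat lies here and both x axes agree. A key not over the keyway lands on the top face with the tip 31 mm below it; it drops in when within about 0.06 rad.
- lift_pin (a joint): Sprung brass pin in the bottom of the hub's bore: 0 when up (its top 44 mm below the hub's top), growing in m as it is pushed down, stop at 0.012. The tip meets it 8 mm before home; it pushes up with about 5 N at first and 8 N with the spindle home (reading 0.008), more than the spindle's weight.
- vase: Bystander: celadon-green vase with a narrow neck, 104 mm in diameter, 185 mm tall, origin under its foot.
- bowl: Bystander: white porcelain bowl, 100 mm across, 45 mm tall, origin under its foot.
- bottle: Bystander: white squeeze bottle with a pointed nozzle, 62 mm in diameter, 155 mm tall, origin under its foot.
Mind the look-alikes: they are no part of the job. Leave any orange look-alike of the spindle alone.

How it is judged:
By the outcome, as a careful person would: the job done as asked, in the order asked, and still so for the second after the job is handed in, while the arm keeps its last pose, push and grip.
It also fails if it takes over 45 s, if anything falls off the work surface, if the arm or the gripper's body presses on something with over 40 N, if the wrist force passes 120 N, or if a joint passes its speed limit or range.

## Robot

A 6-joint arm with a two-finger parallel gripper is mounted at the origin on the work surface. World frame = base frame: x ahead of the robot, y to its left, z up, the work surface at z = 0. Lengths are in m, angles in rad, forces in N, time in s.
With the tool pointing down it reaches from about 0.4 to 0.825 m from the base axis. Payload 7 kg.
Tool frame: the origin (TCP) lies midway between the tips of the shut fingers; the grasp point (between the pads) lies 19 mm behind it; z points along the fingers, y is the line along which they close (so a half turn about z gives the same grasp; the last joint's range is limited). The gripper opens to 88 mm and grips with 3 to 60 N. Pads are 19 mm wide; open, the fingers measure 130 mm over their backs; the gripper's body (78 mm by 193 mm) begins 47 mm behind the grasp point.
Start: joints at [1.488, 0.359, 0.012, 0, -1.224, -0.288], TCP at [0.245, 0.629, 0.227] pointing down, gripper open.
Joint ranges: [-3.07, 3.07], [-1.43, 2.12], [-1.02, 1.25], [-3.03, 1.67], [-3.05, -0], [-3.03, 3.03]. Speed limits (rad/s): [2.39, 2.39, 3.01, 3.14, 3.14, 3.14].

## Interface

Orientations are given as [roll, pitch, yaw] about the fixed x, y, z axes, in that order (R = Rz(yaw) Ry(pitch) Rx(roll)).
In Python, from station import arm gives the robot as it stands. The module is installed in compiled form; this text tells all that it offers.
- The arm moves only by the tool carry_out, never from a script. Its argument "commands" is a list of rows, each a list of 4 numbers: the shift along the world's x, y, z in units of 50 mm (1.0 is 50 mm), then the turn about the world's z in units of 6 degrees (1.0 is 6 degrees). A call has exactly 10 rows; each row is the pose to reach, as a shift and turn from the pose commanded when the call began; what a row does not reach only later rows make up. A row lasts 1/8 s, in which the tool goes at most 62.5 mm and 10.7 degrees, less where a joint would pass 70% of its speed; a pose out of reach is approached as far as the arm can. A call with a gripper value outside its range is refused whole. "claw" is the closure, from 0 (fully open) to 1 (shut), set as the call begins (left out, the last holds). The fingers move at their own pace and stop on an object; "force" is the grip in N (left out, the last holds). Time passes only in rows, so rows that repeat a pose let the fingers close, or fill a call up. It gives the time, the measured TCP pose, the force, the opening and the grip force at its end, in the units of the state.
- arm.get_state(): the state, without advancing time (a new reading comes with each control period).
- arm.grab_frame(name): name is "scene" or "top" or "wrist"; returns a dict with "pixels" (420x560x3 uint8, red, green, blue), "fx", "fy", "cx", "cy" (pixels), "k1" (the pictures are not rectified: a ray, as slopes to the right and down, at radius r is drawn at 1 + k1 r^2 times it, then the intrinsics apply), "eye" and "orientation" of the camera in the world. Camera axes: x right, y down, z forward; pixel columns grow to the right and rows downward; lengths in m; the calibration is good to about 2 mm. A picture is of the moment at which its call begins. There is no depth.
- arm.job_done(): hands the job in; it is judged then, once.
Trained networks look in a picture, given as the dict that the camera call returned (one of the last four; its "shot" number tells which), for a name from the list of things; names that differ only in an ending like _2 or _b are one class to them, and where a whole thing is asked for, a point or a joint stands for the part that bears it (a point fixed in the world has none). Each returns a list of dicts, best first, with "conf" (0 to 1); they miss things now and then, are a little off and sometimes report something else, mostly with a low value. They report only what shows in the picture. A call takes as long as a camera call. They do not tell look-alikes from the thing itself.
- arm.regions_of(picture, query): "pixels" (420x560 bool, what is visible of it) and "uv" ([column, row] in pixels, amid what is visible of it).
- arm.mark_of(picture, query): "uv" ([column, row] in pixels: a listed point, or the origin of a listed thing).
The state is a dict: "t": time; "q": joint angles; "qd": joint speeds; "joint_efforts": joint torques, N m; "eef_pos": TCP position; "ee_rot": TCP orientation; "force": force on the tool from outside, world axes, zero at the start; "moment": the same for the moment, N m; "width": finger opening in m; "gripper_force": force on a finger pad.
Only numpy, scipy, OpenCV 4.12 (cv2) and the standard library are available. Lean on these libraries where they do the work, as an engineer would, in place of code of your own. Each camera call takes 0.05 s, during which the arm holds its last target. There are 200 camera calls.

## Working session

There is one attempt and no reset: what is moved stays moved. The work goes in short steps, Python scripts to look and compute and a tool call to move; the robot and the scene stay as the last step left them, time stands still between calls to the robot, and variables do not carry over. Pictures are saved under pics/ and viewed, at most 10 in all, crops included, and the job is handed in when it is done.

Besides the shell and the picture viewer there is one more tool, called after "Request:" as name(argument=value, ...), one argument or row to a line, values as JSON. carry_out: Moves the arm, as the interface text tells. Its arguments: {"type":"object","properties":{"commands":{"type":"array","items":{"type":"array","items":{"type":"number"}}},"claw":{"type":"number"},"force":{"type":"number"}},"required":["commands"]}

```bash
mkdir -p pics; cat > h.py <<'E'
import numpy as np, cv2
from station import arm
from scipy.spatial.transform import Rotation as R
def rot(o):
    o=np.array(o,float)
    return o if o.shape==(3,3) else (R.from_euler('xyz',o).as_matrix() if o.size==3 else R.from_quat(o).as_matrix())
def at_z(f,uv,z):
    x=np.array([(uv[0]-f['cx'])/f['fx'],(uv[1]-f['cy'])/f['fy']]);s=x.copy()
    for _ in range(20): s=x/(1+f['k1']*(s@s))
    d=rot(f['orientation'])@np.array([*s,1.]);e=np.array(f['eye'])
    return e+d*(z-e[2])/d[2]
def proj(f,p):
    c=rot(f['orientation']).T@(np.array(p)-np.array(f['eye']));s=c[:2]/c[2];s=s*(1+f['k1']*(s@s))
    return np.array([s[0]*f['fx']+f['cx'],s[1]*f['fy']+f['cy']])
def save(f,n,box=None,k=1):
    im=f['pixels'][...,::-1]
    if box: im=im[box[1]:box[3],box[0]:box[2]]
    cv2.imwrite('pics/'+n,cv2.resize(im,None,fx=k,fy=k,interpolation=cv2.INTER_CUBIC))
E
python3 - <<'E'
from h import *
np.set_printoptions(precision=4,suppress=True)
Z=dict(spindle_grip=.098,spindle_seat=.07,spindle_key=.059,spindle=.018,dock=0,hub=0,hub_mouth=.075,vase=0,bowl=0,bottle=0)
fs=[]
for n in ('top','scene'):
    f=arm.grab_frame(n);save(f,n+'.png');fs.append(f)
    print(n,f['orientation'],f['eye'],f['fx'],f['k1'])
    for q in Z:
        for d in arm.mark_of(f,q)[:3]: print(n,q,round(d['conf'],2),np.round(d['uv'],1),at_z(f,d['uv'],Z[q]))
s=arm.get_state();print(s)
E
```

```text
top [-3.0789  0.0067 -1.5819] [0.5197 0.0168 1.2979] 488.27213069379366 0.021765288412220998
top spindle_grip 0.87 [393.3 256.6] [ 0.4846 -0.2367  0.098 ]
top spindle_grip 0.73 [342.8 238.3] [ 0.5305 -0.1144  0.098 ]
top spindle_seat 0.91 [393.1 252.8] [ 0.4932 -0.2423  0.07  ]
top spindle_seat 0.75 [343.  230.6] [ 0.5501 -0.1183  0.07  ]
top spindle_seat 0.55 [338.3 237.3] [ 0.5334 -0.1062  0.07  ]
top spindle_key 0.72 [384.2 262.1] [ 0.4699 -0.2217  0.059 ]
top spindle_key 0.7 [342.4 230.7] [ 0.5501 -0.118   0.059 ]
top spindle 0.74 [388.1 254. ] [ 0.4891 -0.2402  0.018 ]
top spindle 0.67 [331.9 243.3] [ 0.5185 -0.0944  0.018 ]
top dock 0.85 [337.2 236.2] [ 0.5371 -0.1104  0.    ]
top hub 0.85 [252.3 240.3] [0.5288 0.115  0.    ]
top hub_mouth 0.59 [248.9 245.2] [0.5161 0.1179 0.075 ]
top vase 0.68 [170.8 175. ] [0.7059 0.332  0.    ]
top bowl 0.6 [340.1 230. ] [ 0.5535 -0.1184  0.    ]
top bowl 0.54 [411.1 180.7] [ 0.6828 -0.3097  0.    ]
top bowl 0.24 [247.8 241.4] [0.526 0.127 0.   ]
top bottle 0.91 [415.2 178.4] [ 0.6888 -0.3207  0.    ]
scene [-2.3648  0.0198  0.5788] [ 0.9947
[... 816 characters left out ...]
0084 0.    ]
scene bowl 0.46 [279.1 173.2] [0.4681 0.1969 0.    ]
scene bottle 0.77 [226.  361.3] [ 0.6882 -0.318   0.    ]
scene bottle 0.44 [285.7 199.5] [0.5415 0.1169 0.    ]
scene bottle 0.39 [280.  173.5] [0.471  0.1972 0.    ]
{'t': 1.1, 'q': array([ 1.4881,  0.3586,  0.0119,  0.    , -1.2241, -0.2881]), 'qd': array([ 0.0011, -0.    ,  0.0003,  0.0006, -0.0015,  0.0012]), 'joint_efforts': array([ -0.0001, -58.2406,  29.33  ,   7.0023,   0.0124,  -0.    ]), 'eef_pos': array([0.2446, 0.6291, 0.2266]), 'ee_rot': array([-3.1416, -0.    , -0.3708]), 'force': array([ 1.4597, -0.3163,  0.5836]), 'moment': array([-0.0097,  0.0194,  0.0059]), 'gripper_force': 0.0, 'width': 0.08735034524773905}
```

```bash
python3 - <<'E'
import cv2,numpy as np
a=cv2.imread('pics/top.png')[195:310,225:425];b=cv2.imread('pics/scene.png')[150:320,130:330]
a=cv2.resize(a,(600,345),interpolation=3);b=cv2.resize(b,(600,510),interpolation=3)
cv2.imwrite('pics/crops_a.png',a);cv2.imwrite('pics/crops_b.png',b)
E
```

```text
(no output)
```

View pics/scene.png

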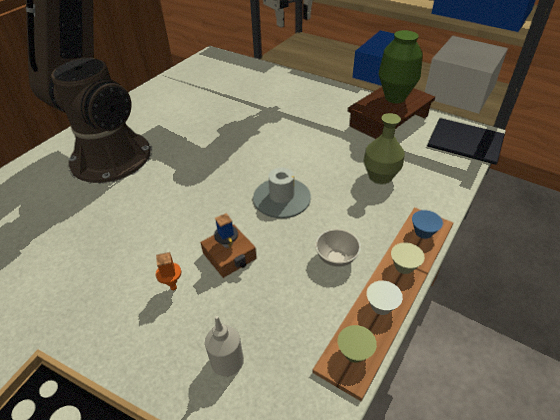

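View pics/crops_a.png

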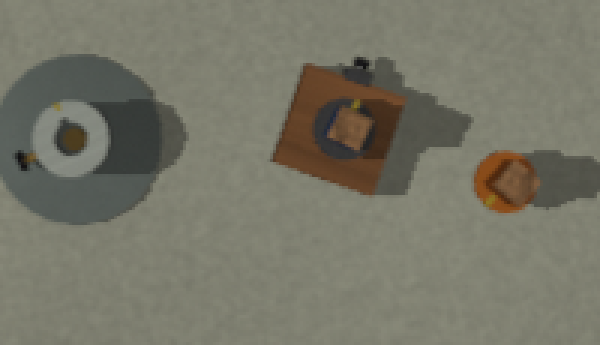

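The blue spindle, in the block at top (343,238) and scene (226,230), is the one to use. The one at top (393,256) and scene (168,270) is orange with no block, so it's the look-alike. The crop confirms this. Key heading is about -0.3 rad and keyway about +0.4 rad. I'll go over the hub first.

Request:
carry_out(
  commands=[
    [5.6, -10.3, 1.5, 0],
    [5.6, -10.3, 1.5, 0],
    [5.6, -10.3, 1.5, 0],
    [5.6, -10.3, 1.5, 0],
    [5.6, -10.3, 1.5, 0],
    [5.6, -10.3, 1.5, 0],
    [5.6, -10.3, 1.5, 0],
    [5.6, -10.3, 1.5, 0],
    [5.6, -10.3, 1.5, 0],
    [5.6, -10.3, 1.5, 0],
  ],
  claw=0,
  force=40,
)

```text
t: 2.35
eef_pos: [0.5256, 0.1115, 0.3023]
ee_rot: [-3.141, -0.001, -0.373]
force: [0.7, -0.6, 0.3]
width: 0.0879
gripper_force: 0.0
```

```bash
python3 - <<'E'
from h import *
np.set_printoptions(precision=4,suppress=True)
s=arm.get_state();print(s['t'],s['q'],s['eef_pos'],s['ee_rot'])
f=arm.grab_frame('wrist');save(f,'w1.png');print(f['eye'],f['orientation'])
for q,z in (('hub_mouth',.075),('hub',0),('spindle_grip',.098)):
    for d in arm.mark_of(f,q)[:2]: print(q,round(d['conf'],2),d['uv'],at_z(f,d['uv'],z))
E
```

```text
2.35 [ 0.5742  0.0884 -0.1685  0.0003 -1.3129  0.6233] [0.5256 0.1115 0.3023] [-3.141  -0.0008 -0.3732]
[0.596  0.0826 0.4602] [ 2.8549  0.0013 -1.9444]
hub_mouth 0.68 [274.7, 180.4] [0.5276 0.1149 0.075 ]
hub 0.6 [275.5, 171.0] [0.528  0.1144 0.    ]
hub 0.38 [433.3, 102.1] [ 0.539 -0.146  0.   ]
spindle_grip 0.67 [549.4, 109.6] [ 0.4921 -0.2313  0.098 ]
spindle_grip 0.58 [446.6, 108.8] [ 0.538  -0.1107  0.098 ]
```

View pics/w1.png

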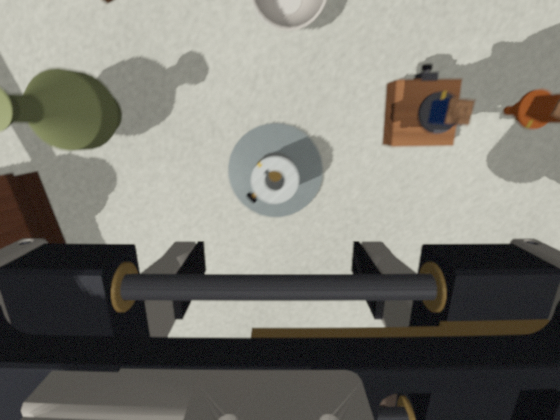

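```bash
cat >> h.py <<'E'
def warp(f,c,z,half=.045,px=500):
    u=np.linspace(-half,half,px)
    m=np.array([[proj(f,(c[0]+a,c[1]-b,z)) for b in u] for a in -u],np.float32) # up=+x, left=+y
    return cv2.remap(f['pixels'][...,::-1].copy(),m[...,0],m[...,1],cv2.INTER_CUBIC)
E
python3 - <<'E'
from h import *
f=arm.grab_frame('wrist')
a=warp(f,(.5276,.1149),.075,.045,390);b=warp(f,(.531,-.112),.120,.045,390)
cv2.imwrite('pics/w2.png',np.hstack([a,b]))
hsv=cv2.cvtColor(a,cv2.COLOR_BGR2HSV)
m=cv2.inRange(hsv,(20,110,120),(35,255,255));n,l,st,ce=cv2.connectedComponentsWithStats(m)
k=90/389
for i in range(1,n):
    if st[i,4]>20: print(st[i],'dx,dy mm',(194.5-ce[i,1])*k,(194.5-ce[i,0])*k)
E
```

```text
[128  66  16  23 255] dx,dy mm 27.166036594586423 13.496597610766674
[184 149  17   9  70] dx,dy mm 9.631289019463829 0.6412045538009551
[168 151  29  22 205] dx,dy mm 7.53733776412314 3.4552009530378087
[197 159  10   9  43] dx,dy mm 7.282537215280685 -1.6168470138100084
[203 158  27  18 143] dx,dy mm 5.912686285436927 -5.127995397918275
[183 173  17  23 138] dx,dy mm 2.8652062143735346 0.6873812451100931
[171 181  10   8  32] dx,dy mm 2.5160668380462727 4.453727506426735
[198 180  16  18 113] dx,dy mm 0.707395864139958 -2.595149805491729
[ 34 225   8  19  81] dx,dy mm -8.964581548129106 36.39674378748929
```

View pics/w2.png

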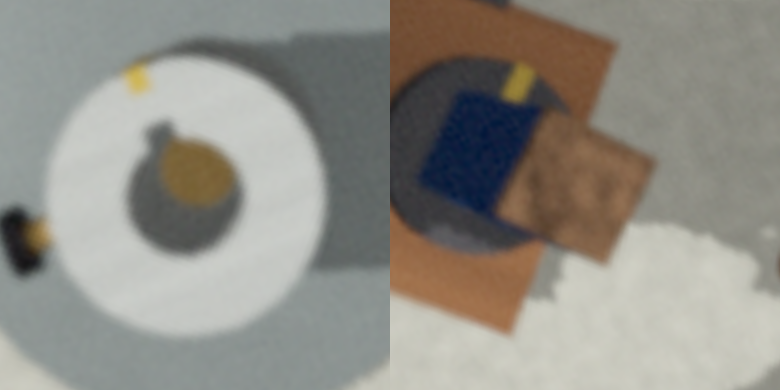

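The hub is about (0.527, 0.116) with keyway yaw near 0.41. The spindle is about (0.532, -0.111) with key yaw near -0.435; the cork's corners show its square clearly. Moving above it.

Request:
carry_out(
  commands=[
    [0.14, -4.5, -2.0, -0.6],
    [0.14, -4.5, -2.0, -0.6],
    [0.14, -4.5, -2.0, -0.6],
    [0.14, -4.5, -2.0, -0.6],
    [0.14, -4.5, -2.0, -0.6],
    [0.14, -4.5, -2.0, -0.6],
    [0.14, -4.5, -2.0, -0.6],
    [0.14, -4.5, -2.0, -0.6],
    [0.14, -4.5, -2.0, -0.6],
    [0.14, -4.5, -2.0, -0.6],
  ],
)

```text
t: 3.85
eef_pos: [0.5317, -0.1105, 0.2017]
ee_rot: [-3.141, -0.0, -0.433]
force: [0.3, 0.7, -0.2]
width: 0.0876
gripper_force: 0.0
```

```bash
python3 - <<'E'
from h import *
np.set_printoptions(precision=4,suppress=True)
s=arm.get_state();print(s['q'],s['eef_pos'],s['ee_rot'])
f=arm.grab_frame('wrist')
print(proj(f,s['eef_pos']))
for q,z in (('spindle_grip',.098),('spindle_seat',.07)):
    for d in arm.mark_of(f,q)[:2]: print(q,round(d['conf'],2),d['uv'],at_z(f,d['uv'],z))
cv2.imwrite('pics/w3.png',np.hstack([cv2.resize(f['pixels'][...,::-1],(520,390)),warp(f,(.532,-.112),.120,.032,280).repeat(1,0) if 0 else cv2.copyMakeBorder(warp(f,(.532,-.112),.120,.032,280),0,110,0,0,cv2.BORDER_CONSTANT)]))
E
```

```text
[ 0.156   0.1605 -0.3167 -0.     -1.0933  0.9818] [ 0.5317 -0.1105  0.2017] [-3.1414 -0.0003 -0.433 ]
[276.3512 255.1209]
spindle_grip 0.81 [423.9, 185.7] [ 0.4928 -0.2423  0.098 ]
spindle_grip 0.68 [277.5, 203.8] [ 0.5339 -0.1119  0.098 ]
spindle_seat 0.88 [414.7, 183.0] [ 0.488 -0.245  0.07 ]
```

View pics/w3.png

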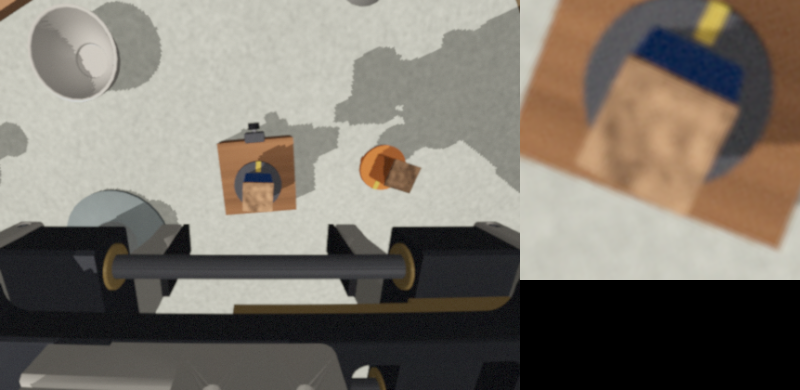

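Cork centre is (0.5335, -0.1118) at yaw -0.436, aligned with the tool. Descending to TCP z 0.080, then gripping.

Request:
carry_out(
  commands=[
    [0.04, -0.03, -0.3, 0],
    [0.04, -0.03, -0.7, 0],
    [0.04, -0.03, -1.1, 0],
    [0.04, -0.03, -1.5, 0],
    [0.04, -0.03, -1.8, 0],
    [0.04, -0.03, -2.1, 0],
    [0.04, -0.03, -2.3, 0],
    [0.04, -0.03, -2.43, 0],
    [0.04, -0.03, -2.43, 0],
    [0.04, -0.03, -2.43, 0],
  ],
)

```text
t: 5.25
eef_pos: [0.534, -0.1124, 0.0805]
ee_rot: [-3.141, -0.001, -0.433]
force: [0.5, -0.6, 0.1]
width: 0.0876
gripper_force: 0.0
```

Request:
carry_out(
  commands=[
    [0, 0, 0, 0],
    [0, 0, 0, 0],
    [0, 0, 0, 0],
    [0, 0, 0, 0],
    [0, 0, 0, 0],
    [0, 0, 0, 0],
    [0, 0, 0, 0],
    [0, 0, 0, 0],
    [0, 0, 0, 0],
    [0, 0, 0, 0],
  ],
  claw=1,
  force=45,
)

```text
t: 6.5
eef_pos: [0.5338, -0.1122, 0.08]
ee_rot: [-3.141, -0.0, -0.434]
force: [1.4, 2.3, -0.4]
width: 0.0281
gripper_force: 44.9
```

Request:
carry_out(
  commands=[
    [0, 0, 0.06, 0],
    [0, 0, 0.12, 0],
    [0, 0, 0.22, 0],
    [0, 0, 0.34, 0],
    [0, 0, 0.5, 0],
    [0, 0, 0.8, 0],
    [0, 0, 1.2, 0],
    [0, 0, 1.6, 0],
    [0, 0, 1.8, 0],
    [0, 0, 1.8, 0],
  ],
)

```text
t: 7.75
eef_pos: [0.5339, -0.1125, 0.1711]
ee_rot: [-3.141, -0.001, -0.434]
force: [0.3, -0.3, -2.5]
width: 0.0277
gripper_force: 44.8
```

```bash
python3 - <<'E'
from h import *
np.set_printoptions(precision=4,suppress=True)
s=arm.get_state();print(s['eef_pos'],s['ee_rot'],s['force'],s['moment'],s['width'])
f=arm.grab_frame('scene');save(f,'s2.png',(150,120,330,280),3)
E
```

```text
[ 0.5339 -0.1125  0.1711] [-3.1408 -0.0015 -0.4337] [ 0.345  -0.2784 -2.5421] [ 0.0167 -0.0059 -0.0469] 0.02767554096478408
```

View pics/s2.png

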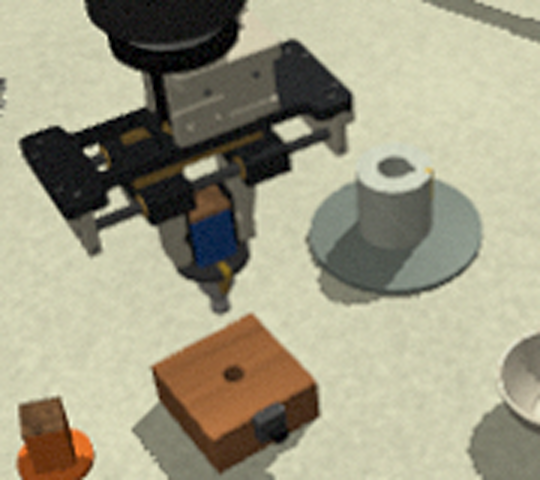

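Request:
carry_out(
  commands=[
    [-0.86, 4.25, 0.4, 8.06],
    [-0.86, 4.25, 0.4, 8.06],
    [-0.86, 4.25, 0.4, 8.06],
    [-0.86, 4.25, 0.4, 8.06],
    [-0.86, 4.25, 0.4, 8.06],
    [-0.86, 4.25, 0.4, 8.06],
    [-0.86, 4.25, 0.4, 8.06],
    [-0.86, 4.25, 0.4, 8.06],
    [-0.86, 4.25, 0.4, 8.06],
    [-0.86, 4.25, 0.4, 8.06],
  ],
)

```text
t: 9.05
eef_pos: [0.4906, 0.0999, 0.19]
ee_rot: [-3.142, 0.0, 0.41]
force: [0.7, -0.3, -2.6]
width: 0.028
gripper_force: 44.9
```

```bash
python3 - <<'E'
from h import *
np.set_printoptions(precision=4,suppress=True)
s=arm.get_state();print(s['q'],s['eef_pos'],s['ee_rot'],s['width'])
f=arm.grab_frame('wrist')
for q,z in (('hub_mouth',.075),('hub',0)):
    for d in arm.mark_of(f,q)[:2]: print(q,round(d['conf'],2),d['uv'],at_z(f,d['uv'],z))
a=warp(f,(.5274,.1160),.075,.045,390)
b=warp(f,s['eef_pos'],s['eef_pos'][2]-.062+.058,.045,390) # flange top plane
cv2.imwrite('pics/w4.png',np.hstack([a,b]))
g=cv2.cvtColor(a,cv2.COLOR_BGR2GRAY);_,m=cv2.threshold(g,0,255,cv2.THRESH_OTSU)
k=90/389
for c in cv2.findContours(m,cv2.RETR_CCOMP,cv2.CHAIN_APPROX_NONE)[0]:
    if len(c)>150:
        (x,y),r=cv2.minEnclosingCircle(c);print('circ',.5274+(194.5-y)*k/1e3,.1160+(194.5-x)*k/1e3,r*k)
E
```

```text
[ 0.5939  0.0993 -0.4182 -0.     -1.0533  1.3865] [0.4906 0.0999 0.19  ] [-3.1416  0.      0.4096] 0.02795850952935935
hub_mouth 0.72 [280.2, 162.4] [0.5274 0.1134 0.075 ]
hub 0.95 [277.1, 154.6] [0.5254 0.116  0.    ]
hub 0.39 [277.5, 271.1] [0.3843 0.0544 0.    ]
circ 0.5270230651541663 0.11715028832442963 32.60647222131568
circ 0.5293302611363271 0.11782050023409886 16.456534574454732
```

View pics/w4.png

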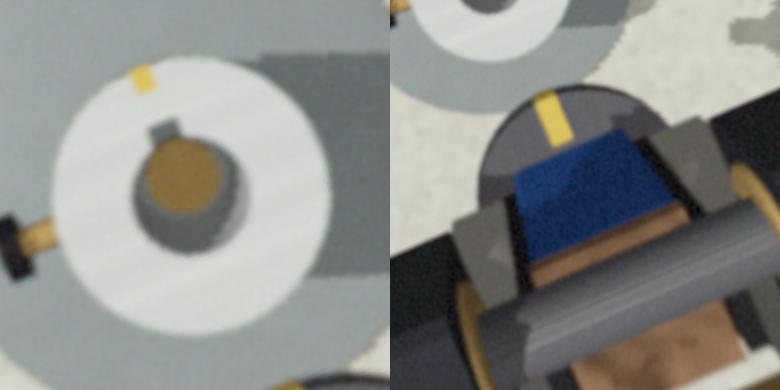

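The rim circle again gives the hub at (0.5272, 0.1167), with the keyway at about 0.40. I'll fit the held flange's circle to get its offset from the TCP.

```bash
python3 - <<'E'
from h import *
from scipy.optimize import least_squares
b=cv2.imread('pics/w4.png')[:,390:];g=cv2.GaussianBlur(cv2.cvtColor(b,cv2.COLOR_BGR2GRAY),(5,5),0).astype(float)
k=90/389
c0=np.array([198.,198.])
for it in range(3):
    P=[]
    for a in np.radians(np.arange(-10,60,2)): # angle: left of up positive
        d=np.array([-np.sin(a),-np.cos(a)])
        r=np.arange(95,130,.5);v=np.array([g[int(round(c0[1]+d[1]*t)),int(round(c0[0]+d[0]*t))] for t in r])
        i=np.argmax(v[6:]-v[:-6])+3; 
        if v[min(i+3,len(v)-1)]-v[i-3]>25: P.append(c0+d*r[i])
    P=np.array(P)
    s=least_squares(lambda c:np.hypot(*(P-c).T)-26/k,c0,loss='soft_l1');c0=s.x
print(len(P),c0,'offset mm x,y',(194.5-c0[1])*k,(194.5-c0[0])*k,'res',np.abs(s.fun).mean())
m=cv2.inRange(cv2.cvtColor(b,cv2.COLOR_BGR2HSV),(20,110,120),(35,255,255));m[:80]=0;m[160:]=0;m[:,:100]=0;m[:,220:]=0
y,x=np.nonzero(m);print(x.mean(),y.mean(),'yaw',np.arctan2(c0[0]-x.mean(),c0[1]-y.mean()))
vx,vy,_,_=cv2.fitLine(np.c_[x,y].astype(np.float32),2,0,.01,.01).ravel();print('axis',np.arctan2(vx,vy))
E
```

```text
33 [195.62376327 196.26761702] offset mm x,y -0.40896023625471606 -0.25999664282963375 res 0.6043344698531914
162.49044056525352 117.60847880299252 yaw 0.39867022188806966
axis 0.39510962
```

Request:
carry_out(
  commands=[
    [0.74, 0.34, 0, 0],
    [0.74, 0.34, 0, 0],
    [0.74, 0.34, 0, 0],
    [0.74, 0.34, -0.3, 0],
    [0.74, 0.34, -0.6, 0],
    [0.74, 0.34, -0.9, 0],
    [0.74, 0.34, -1.1, 0],
    [0.74, 0.34, -1.25, 0],
    [0.74, 0.34, -1.25, 0],
    [0.74, 0.34, -1.25, 0],
  ],
)

```text
t: 10.45
eef_pos: [0.5279, 0.1172, 0.128]
ee_rot: [3.142, -0.001, 0.411]
force: [0.9, -0.2, -2.4]
width: 0.0276
gripper_force: 44.9
```

Request:
carry_out(
  commands=[
    [0, 0, -0.06, 0],
    [0, 0, -0.12, 0],
    [0, 0, -0.18, 0],
    [0, 0, -0.22, 0],
    [0, 0, -0.26, 0],
    [0, 0, -0.3, 0],
    [0, 0, -0.34, 0],
    [0, 0, -0.36, 0],
    [0, 0, -0.36, 0],
    [0, 0, -0.36, 0],
  ],
)

```text
t: 11.7
eef_pos: [0.5276, 0.1171, 0.1096]
ee_rot: [3.142, -0.0, 0.41]
force: [0.1, -0.3, -2.8]
width: 0.0278
gripper_force: 44.9
```

Request:
carry_out(
  commands=[
    [0, 0, -0.03, 0],
    [0, 0, -0.06, 0],
    [0, 0, -0.09, 0],
    [0, 0, -0.12, 0],
    [0, 0, -0.15, 0],
    [0, 0, -0.18, 0],
    [0, 0, -0.2, 0],
    [0, 0, -0.2, 0],
    [0, 0, -0.2, 0],
    [0, 0, -0.2, 0],
  ],
)

```text
t: 12.95
eef_pos: [0.5278, 0.1172, 0.0996]
ee_rot: [-3.142, -0.001, 0.41]
force: [2.7, 1.5, -2.6]
width: 0.0278
gripper_force: 44.9
```

Request:
carry_out(
  commands=[
    [0.005, 0.003, -0.04, 0],
    [0.005, 0.003, -0.08, 0],
    [0.005, 0.003, -0.12, 0],
    [0.005, 0.003, -0.16, 0],
    [0.005, 0.003, -0.2, 0],
    [0.005, 0.003, -0.23, 0],
    [0.005, 0.003, -0.26, 0],
    [0.005, 0.003, -0.29, 0],
    [0.005, 0.003, -0.29, 0],
    [0.005, 0.003, -0.29, 0],
  ],
)

```text
t: 14.2
eef_pos: [0.528, 0.1173, 0.0853]
ee_rot: [3.142, -0.0, 0.411]
force: [0.1, 0.6, 5.5]
width: 0.0277
gripper_force: 44.9
```

Request:
carry_out(
  commands=[
    [0, 0, -0.01, 0],
    [0, 0, -0.02, 0],
    [0, 0, -0.03, 0],
    [0, 0, -0.03, 0],
    [0, 0, -0.03, 0],
    [0, 0, -0.03, 0],
    [0, 0, -0.03, 0],
    [0, 0, -0.03, 0],
    [0, 0, -0.03, 0],
    [0, 0, -0.03, 0],
  ],
)

```text
t: 15.45
eef_pos: [0.5281, 0.1173, 0.0851]
ee_rot: [3.141, -0.001, 0.411]
force: [-3.3, 1.5, 17.2]
width: 0.0276
gripper_force: 44.9
```

The force jumped 12 N over 0.2 mm, so the flange is on the hub. One look to check.

```bash
python3 - <<'E'
from h import *
f=arm.grab_frame('scene');save(f,'s3.png',(200,80,400,220),4)
s=arm.get_state();print(s['eef_pos'],s['ee_rot'],s['force'])
E
```

```text
[0.52808921 0.11734202 0.08509525] [ 3.14132922e+00 -1.01203970e-03  4.10908572e-01] [-4.82083096  2.2134451  17.30939574]
```

View pics/s3.png

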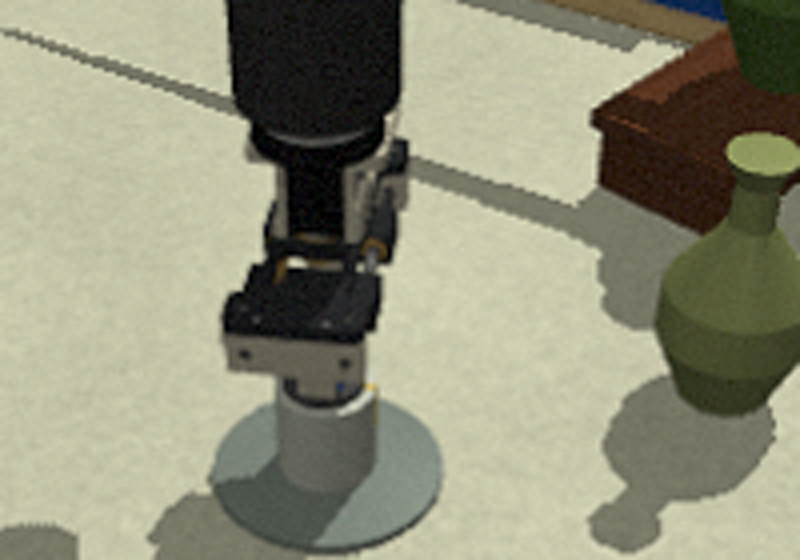

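The flange sits flush on the hub rim (about pixel (325,398) in the crop), the spindle is upright, and the vase is undisturbed. Handing in.

```bash
python3 -c "
from station import arm
print(arm.job_done())"
```

```text
the job is handed in; nothing more can be done
None
```

The spindle is keyed into the hub and pressed fully home, still gripped and upright, with about 17 N of push; the job is handed in, and I never went near the vase, bowl or bottle.

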